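Index the carrier and start its lock screw

ROBOT

A 6-joint arm with a two-finger parallel gripper is mounted at the origin on the work surface. World frame = base frame: x ahead of the robot, y to its left, z up, the work surface at z = 0. Lengths are in m, angles in rad, forces in N, time in s.
With the tool pointing down it reaches from about 0.25 to 0.725 m from the base axis. Payload 9.7 kg.
Tool frame: the origin (TCP) lies at the very end of the fingers, on their centre line; the grasp point (between the pads) lies 19 mm behind it; z points along the fingers, y is the direction in which the jaws open and shut (so a half turn about z gives the same grasp; the last joint's range is limited). The gripper opens to 85 mm and grips with 20 to 120 N. Pads are 22 mm wide; open, the fingers measure 114 mm over their backs; the gripper's body (76 mm by 85 mm) begins 54 mm behind the grasp point. The pads swing forward as they close: fully open they stand 13 mm farther back than shut.
Start: joints at [1.297, 0.087, 0.176, 1.66, 0, 1.571], TCP at [0.149, 0.53, 0.231] pointing down, gripper open.
Joint ranges: [-3.13, 3.13], [-0.85, 1.81], [-1.15, 1.24], [-2.2, 2.28], [-1.44, 1.52], [-3.14, 3.14]. Speed limits (rad/s): [2.22, 2.22, 2.57, 3.14, 3.14, 3.14].

INTERFACE

Orientations are given as a 3x3 rotation matrix whose columns are the frame's x, y, z axes.
In Python, from rig import r gives the robot as it stands.
- The arm moves only by the shell command python3 -m crank 'ROWS' [FORCE]. ROWS is JSON, a list of rows, each a list of 7 numbers: the shift along the tool's x, y, z in m, then the turn, a rotation vector about the tool's x, y, z in rad, then the closure, from 0 (fully open) to 1 (shut). A call has exactly 5 rows; each row is the pose to reach, as a shift and turn from the pose measured when the call began, along the tool's axes at that moment; what a row does not reach only later rows make up. A row lasts 1/12 s, in which the tool goes at most 41.7 mm and 7.16 degrees, less where a joint would pass 70% of its speed; a pose out of reach is approached as far as the arm can. A call with a gripper value outside its range is refused whole. The fingers move at their own pace and stop on an object; FORCE is the grip in N (left out, the last holds). Time passes only in rows, so rows that repeat a pose let the fingers close, or fill a call up. It gives the time, the measured TCP pose, the force and the opening at its end, in the units of the state.
- r.state(): the state, without advancing time (a new reading comes with each control period).
- r.read_camera(name): name is "scene" or "top" or "wrist"; returns the picture (384x512x3 uint8, red, green, blue); there is no depth.
- r.calibration(name): a dict with "K" (3x3 intrinsics, pixels), "k1" (the pictures are not rectified: a ray, as slopes to the right and down, at radius r is drawn at 1 + k1 r^2 times it, then the intrinsics apply), "world_from_camera" (4x4, takes a point from camera to world coordinates). Camera axes: x right, y down, z forward; pixel columns grow to the right and rows downward; lengths in m; the calibration is good to about 2 mm. A picture is of the moment at which its call begins: read the wrist's pose just before it. calibration takes no time and is no camera call; for the wrist camera it gives the pose at the moment of the call.
- r.sign_off(): hands the job in, once; it reports no verdict.
The state is a dict: "clock": time; "q": joint angles; "dq": joint speeds; "joint_efforts": joint torques, N m; "tool_pos": TCP position; "eef_rot": TCP orientation; "ft_force": force on the tool from outside, world axes, zero at the start; "moment": the same for the moment, N m; "opening": opening from 0.0 (shut) to 1.0 (fully open).
Only numpy, scipy, OpenCV 4.12 (cv2) and the standard library are available. Lean on these libraries where they do the work, as an engineer would, in place of code of your own. Each camera call takes 0.05 s, during which the arm holds its last target.

TASK

Swing the sprung lever with the upright black handle away from the screw, all the way to its stop, so that it advances the white carrier, then let it spring home (do not push the carrier itself). Then start the lock screw with the black bar head in its boss: turn it backward (counter-clockwise seen from above) until it drops into the thread, turn it forward (clockwise) one full turn, and finish while still gripping its head, without letting go. Leave the jar, carton, spanner and beaker where they are.

Things in the scene. Friction and masses are not known exactly. Their poses are not given: they have to be found in the camera images.
- fixture: aluminium base plate 150 mm (x) by 285 mm (y), 12 mm thick, fixed to the table, carrying lever, carrier and screw boss. Origin: middle of its underside (2.5 mm from the middle in y), on the table. Its frame is called the fixture frame below; x points away from the robot apart from a yaw of up to 0.35 rad either way.
- lever_pivot (a point): point on the vertical pivot axis of the lever, at the height of the middle of the upright handle (82 mm above the table); at x -40, y +100 mm in the fixture frame.
- lever_knob (a point): middle of the upright black round handle at the lever's free end: 16 mm diameter, 49 mm tall, from 56 to 105 mm above the table (this point at 82 mm); 80 mm from the pivot axis. The flat steel lever arm (16 mm wide) runs to the pivot just below it, its top 56 mm above the table. The point's +x axis points from the handle towards the pivot.
- lever (a joint): angle of the lever, rad: 0 at rest (handle on the robot's side of the pivot, leaning 0.45 rad to the fixture's -y side, towards the screw), 0.90 at its stop (leaning 0.45 rad to the +y side). It turns clockwise seen from above as the value grows. A spring drives it back (2 N at the handle at rest, 5 N at the stop, plus 2 N while pushing the carrier); let go, it is home in half a second.
- carrier (a joint): travel of the white carrier along the fixture's -y, m: 0 to 0.002 at the start, about 0.041 after one full stroke of the lever, whose peg pushes a tooth on it. It slides with friction and stays where it is left.
- carrier_plate: white plastic carrier plate 64 by 145 mm, top 26 mm above the table, with a tongue that slides under the bridge of the screw boss.
- screw: lock screw, upright in its boss. It only turns about its vertical axis and slides along it (no tilting, no taking out); its own 3 N weight makes it sink when it is not gripped tightly. Origin on its axis, 54 mm below the middle of the head; z up, x along the head's bar. Right-hand thread, 8 mm per turn. At the start it stands on the first thread ridge and jams if turned forward.
- boss_top (a point): centre of the open top of the steel boss (44 mm diameter, top 72 mm above the table), on the screw's axis. Turned backward by 0.4 to 2.3 rad (hidden) the screw climbs up to 3 mm to the ridge's end, past which it can drop 8 mm: by itself if the fingers guide the bar loosely or open; a tight grip carries it past undropped. It may be turned 0.8 rad farther back, slowly rising.
- screw_head (a point): middle of the screw's black bar head: 44 mm long (point's x), 14 mm wide (y), 28 mm tall, gripped from above across the 14 mm. About 118 mm above the table at the start, 112 after the drop, 104 one turn later. Under it a collar 24 mm across, 6 mm high, then the 13 mm shank; fingertips have free room down to the boss top.
- bar_end (a point): middle of that end face of the bar head which lies at +x of point screw_head, 22 mm from the screw's axis. At the start it points roughly between the fixture's +x and -y; turning backward takes it past +x towards +y before the drop.
- screw_lift (a joint): height of the screw, m, positive up: 0.005 to 0.0076 at the start, up to 0.008 at the ridge's end, about 0 just after the drop, -0.008 one turn forward of it; ends of travel 0.0105 and -0.0125. The thread has about 1.5 mm of vertical play. Forward turning winds it down, also through a firm grip, which then slips along the bar.
- jar: loose white jar, 48 mm diameter, 65 mm tall, beside the fixture; origin in the middle of its underside.
- carton: loose paper carton 50 by 90 by 35 mm, beyond the fixture; origin in the middle of its underside.
- spanner: loose steel spanner 150 mm long, on the screw's side of the fixture, lying on the table.
- beaker: loose steel beaker, 60 mm diameter, 60 mm tall, beyond the fixture; origin in the middle of its underside.

How it is judged:
On the way, in this order (a step that is already met when the one before it is completed fails the run):
1. the lever is at its stop and has advanced the carrier (value of joint lever above 0.84 rad and value of joint carrier above 0.035 m), for 0.05 s.
2. the lever is let go and back home, the carrier still advanced, the screw not yet dropped (value of joint lever below 0.06 rad and value of joint carrier above 0.035 m and value of joint screw_lift above 0.004 m), for 0.1 s.
3. the screw is turned backward to the end of the first ridge, still standing high (y of bar_end in the frame of fixture above -0.087 m and x of bar_end in the frame of fixture above 0.02 m and value of joint screw_lift above 0.0045 m), for 0.02 s.
4. the screw, turned backward past the ridge's end, has dropped to the thread's entry (value of joint screw_lift between -0.004 and 0.003 m), for 0.2 s.
At the end, for the whole second after the job is handed in: The lever is home (under 0.06 rad), the carrier advanced by more than 35 mm, the screw is one turn into its thread (screw_lift between -0.0107 and -0.0053 m, about a third of a turn either way) and at rest, and the fingers still grip it (over 3 N) through the last second (value of joint lever below 0.06 rad and value of joint carrier above 0.035 m and value of joint screw_lift between -0.0107 and -0.0053 m and contact force between the fingers and screw above 3 N and angular speed of screw below 0.15 rad/s and linear speed of screw below 0.01 m/s); the arm keeps its last pose, push and grip.
It fails at once if the carrier is pushed with the gripper or arm instead of the lever (contact force between any of the fingers, the arm and carrier_plate above 1 N).
It fails at once if the jar is moved by more than 20 mm (distance of jar from where it was at the start of the episode above 0.02 m).
It fails at once if the carton is moved by more than 20 mm (distance of carton from where it was at the start of the episode above 0.02 m).
It fails at once if the spanner is moved by more than 20 mm (distance of spanner from where it was at the start of the episode above 0.02 m).
It fails at once if the beaker is moved by more than 20 mm (distance of beaker from where it was at the start of the episode above 0.02 m).
It also fails if it takes over 72 s, if anything falls off the work surface, if the arm or the gripper's body presses on something with over 40 N, if the wrist force passes 120 N, or if a joint passes its speed limit or range.

## Working session

There is one attempt and no reset: what is moved stays moved. The work goes in short steps, Python scripts to look and compute and a shell command to move; the robot and the scene stay as the last step left them, time stands still between calls to the robot, and variables do not carry over. Pictures are saved under pics/ and viewed, and the job is handed in when it is done.

```bash
ls; mkdir -p pics
python3 - <<'E'
from rig import r
import cv2
s=r.state()
for k,v in s.items(): print(k,v)
for n in("scene","top","wrist"):
    c=r.calibration(n); print(n,c)
    cv2.imwrite(f"pics/{n}0.png",cv2.cvtColor(r.read_camera(n),cv2.COLOR_RGB2BGR))
E
```

```text
pics
clock 0.0
q [1.29700154e+00 8.74862685e-02 1.75154757e-01 1.65982191e+00
 1.34854690e-05 1.57081673e+00]
dq [-1.74937963e-04 -4.32667243e-05 -5.68400853e-04  1.52779131e-03
  1.13103435e-04  5.12812292e-04]
joint_efforts [ 7.18933297e-04 -5.20392609e+01  4.64797461e+01  1.65958417e-02
  4.09436188e-05  4.04824164e-05]
tool_pos [0.14864695 0.52929339 0.23057926]
eef_rot [[-9.62746247e-01  2.70406211e-01 -3.79924275e-04]
 [ 2.70406478e-01  9.62745366e-01 -1.30290119e-03]
 [ 1.34577613e-05 -1.35709721e-03 -9.99999079e-01]]
ft_force [-0.38406504 -0.21261375 -0.86857718]
moment [ 0.02402632 -0.04177194 -0.04215181]
opening 0.998427884808403
scene {'K': array([[466.27152936,   0.        , 253.30339795],
       [  0.        , 466.27152936, 191.48748929],
       [  0.        ,   0.        ,   1.        ]]), 'k1': -0.05525503060075177, 'world_from_camera': array([[ 0.69242994,  0.55466848, -0.46139317,  1.07802409],
       [ 0.72134657, -0.54476102,  0.42766172, -0.38410787],
       [-0.01413854, -0.62895016, -0.77731705,  0.83078191],
       [ 0.        ,  0.        ,  0.        ,  1.  
[... 329 characters left out ...]
e-01,  4.93447098e-04, -1.76875315e-02,
         2.28170180e-02],
       [ 1.73134175e-02, -1.79035764e-01, -9.83690216e-01,
         9.88469714e-01],
       [ 0.00000000e+00,  0.00000000e+00,  0.00000000e+00,
         1.00000000e+00]])}
wrist {'K': array([[299.96419115,   0.        , 253.26079596],
       [  0.        , 299.96419115, 191.77038381],
       [  0.        ,   0.        ,   1.        ]]), 'k1': -0.058799489657419886, 'world_from_camera': array([[ 0.27175571,  0.9271318 ,  0.2580222 ,  0.08393198],
       [ 0.96236544, -0.26145514, -0.07412126,  0.5474145 ],
       [-0.00125895,  0.26845452, -0.96329154,  0.37391858],
       [ 0.        ,  0.        ,  0.        ,  1.        ]])}
```

View pics/top0.png

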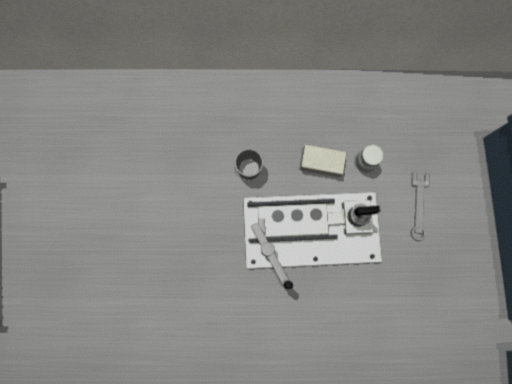

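View pics/scene0.png

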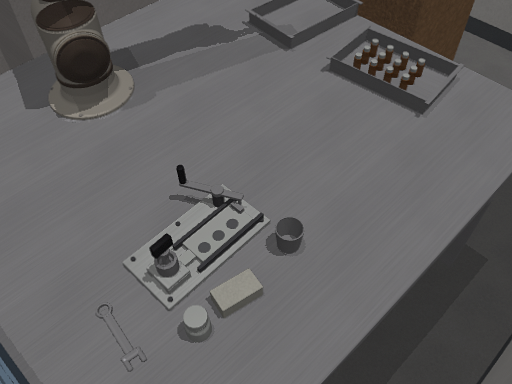

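The top view shows the plate around (313,230), with the lever handle at about (289,285), its pivot near (267,248) and the screw bar near (367,211). The jar, carton and beaker lie above the plate and the spanner is at right (420,205). I'll measure these next.

```bash
cat > h.py <<'E'
import numpy as np, cv2
from rig import r
def ray(name,px,cal=None):
    c=cal or r.calibration(name); K=c["K"]
    D=np.array([c["k1"],0,0,0,0.])
    p=cv2.undistortPoints(np.array(px,float).reshape(-1,1,2),K,D).reshape(-1,2)
    T=c["world_from_camera"]
    d=np.c_[p,np.ones(len(p))]@T[:3,:3].T
    return T[:3,3],d
def onplane(name,px,z,cal=None):
    o,d=ray(name,px,cal); return o+d*((z-o[2])/d[:,2])[:,None]
def proj(name,P,cal=None):
    c=cal or r.calibration(name); T=np.linalg.inv(c["world_from_camera"])
    D=np.array([c["k1"],0,0,0,0.]); R=T[:3,:3]
    return cv2.projectPoints(np.array(P,float).reshape(-1,1,3),cv2.Rodrigues(R)[0],T[:3,3],c["K"],D)[0].reshape(-1,2)
def save(n,im): cv2.imwrite("pics/"+n,cv2.cvtColor(im,cv2.COLOR_RGB2BGR))
E
python3 - <<'E'
import cv2
a=cv2.imread('pics/top0.png')[130:310,220:450]
cv2.imwrite('pics/topz.png',cv2.resize(a,None,fx=3.4,fy=3.3,interpolation=cv2.INTER_CUBIC))
g=cv2.cvtColor(cv2.imread('pics/top0.png'),cv2.COLOR_BGR2GRAY)
m=(g>165).astype('uint8'); 
cs,_=cv2.findContours(m,cv2.RETR_EXTERNAL,cv2.CHAIN_APPROX_NONE)
import numpy as np
c=max(cs,key=cv2.contourArea);print(cv2.contourArea(c),cv2.boxPoints(cv2.minAreaRect(c)))
E
```

```text
7051.0 [[243.03777 197.1274 ]
 [378.13196 191.31691]
 [381.15558 261.61694]
 [246.0614  267.42743]]
```

View pics/topz.png

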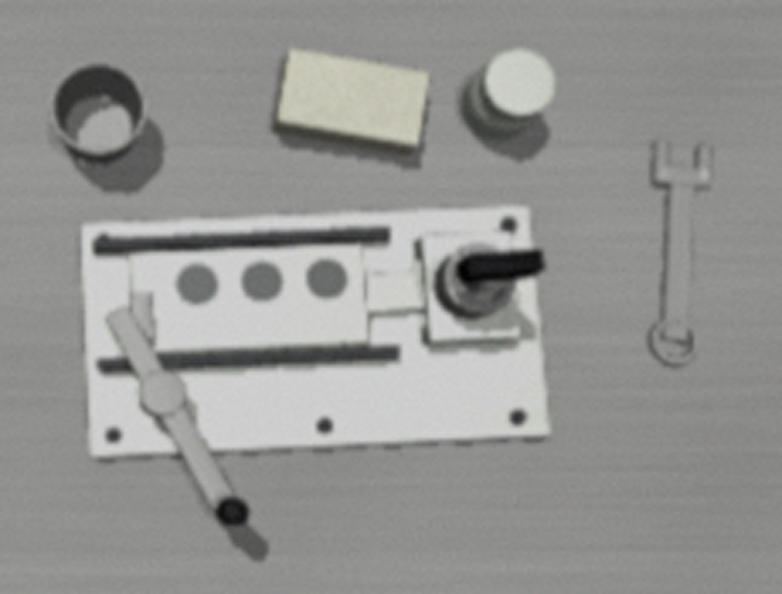

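Run:
```python
from h import *
cal=r.calibration("top")
z=np.array([[82,224],[528,208],[550,434],[91,456]])/[3.4,3.3]+[220,130]
P=onplane("top",z,.012,cal);print(P.round(4))
print([np.linalg.norm(P[i]-P[(i+1)%4]).round(4) for i in range(4)])
c=P.mean(0)
ey=(P[0]-P[1]+P[3]-P[2])[:2];ey/=np.linalg.norm(ey)
ex1=(P[0]-P[3]+P[1]-P[2])[:2];ex1/=np.linalg.norm(ex1)
yaw=(np.arctan2(-ey[0],ey[1])*2+np.arctan2(ex1[1],ex1[0]))/3
print("yaw",np.arctan2(-ey[0],ey[1]),np.arctan2(ex1[1],ex1[0]))
R=np.array([[np.cos(yaw),-np.sin(yaw)],[np.sin(yaw),np.cos(yaw)]])
for off in(-.0025,.0025):
  o=c[:2]-R@[0,off]; 
  piv=o+R@[-.04,.1]; knob=piv+.08*R@[-np.cos(.45),-np.sin(.45)]
  print(off,o,"piv",piv,"knob",knob, "px knobtop",proj("top",[[*knob,.105],[*piv,.056]],cal))
z2=np.array([[232,510],[162,392],[481,280],[541,262],[464,268]])/[3.4,3.3]+[220,130]
print(z2)
print("knobtop",onplane("top",z2[:1],.105,cal),"pivot",onplane("top",z2[1:2],.058,cal),"boss",onplane("top",z2[2:3],.072,cal),"bar ends",onplane("top",z2[3:],.132,cal))
# objects
for n,p,h in(("jar",(519,82),.065),("carton",(355,95),.035),("beaker",(98,110),.06),("span",(680,250),.005)):
  print(n,onplane("top",np.array([p])/[3.4,3.3]+[220,130],h,cal).round(3))
```

```text
[[ 0.6725  0.0382  0.012 ]
 [ 0.6829 -0.2433  0.012 ]
 [ 0.5369 -0.2502  0.012 ]
 [ 0.5244  0.0324  0.012 ]]
[np.float64(0.2817), np.float64(0.1462), np.float64(0.2828), np.float64(0.1483)]
yaw 0.040685032671261584 0.04285113508601016
-0.0025 [ 0.6040577  -0.10322044] piv [ 0.55995246 -0.00496196] knob [ 0.48941888 -0.04271131] px knobtop [[286.50640555 285.39036662]
 [265.31312448 249.43451687]]
0.0025 [ 0.60426468 -0.10821615] piv [ 0.56015944 -0.00995767] knob [ 0.48962586 -0.04770703] px knobtop [[289.17589072 285.26510301]
 [267.81628257 249.32399034]]
[[288.23529412 284.54545455]
 [267.64705882 248.78787879]
 [361.47058824 214.84848485]
 [379.11764706 209.39393939]
 [356.47058824 211.21212121]]
knobtop [[ 0.49095954 -0.04596577  0.105     ]] pivot [[ 0.5610844  -0.00955743  0.058     ]] boss [[ 0.62700689 -0.19697566  0.072     ]] bar ends [[ 0.62859539 -0.21635486  0.132     ]
 [ 0.62522075 -0.17346167  0.132     ]]
jar [[ 0.753 -0.227  0.065]]
carton [[ 0.752 -0.132  0.035]]
beaker [[0.736 0.028 0.06 ]]
span [[ 0.656 -0.342  0.005]]
```

Run:
```python
import cv2
a=cv2.imread('pics/scene0.png')[155:310,115:305]
cv2.imwrite('pics/scenez.png',cv2.resize(a,None,fx=4,fy=3.8,interpolation=cv2.INTER_CUBIC))
```

```text
(no output)
```

View pics/scenez.png

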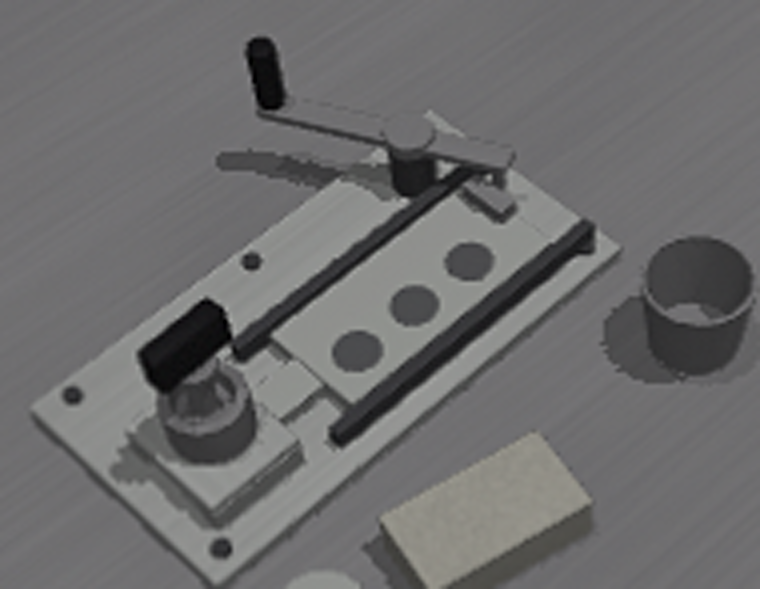

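```bash
cat >> h.py <<'E'
def go(pos,yang=None):
    """tool-frame shift & z turn to reach world pos with jaw (tool y) angle yang deg, tool vertical"""
    s=r.state(); R=np.array(s["eef_rot"]); d=R.T@(np.array(pos)-s["tool_pos"])
    cur=np.degrees(np.arctan2(R[1,1],R[0,1]))
    if yang is None: yang=cur
    y=np.radians(yang); Y=np.array([np.cos(y),np.sin(y),0]);Z=np.array([0,0,-1.]);X=np.cross(Y,Z)
    rv=cv2.Rodrigues(R.T@np.c_[X,Y,Z])[0].ravel()
    print("t",s["clock"],"pos",s["tool_pos"].round(4) if hasattr(s["tool_pos"],'round') else s["tool_pos"],"yang",cur.round(2),"q6",round(s["q"][5],3),"F",np.round(s["ft_force"],1),"open",round(s["opening"],3))
    print("shift",d.round(4),"turn",rv.round(4))
E
python3 -c "
from h import *
go([.490,-.0465,.20],92.4)"
```

```text
t 0.15 pos [0.1487 0.5294 0.2307] yang 74.31 q6 1.571 F [ 0.3  0.4 -0.2] open 0.996
shift [-0.4843 -0.4621  0.0312] turn [-1.000e-03 -2.000e-04 -3.158e-01]
```

```bash
python3 -m crank '[[-0.484,-0.462,0.031,0,0,-0.316,0],[-0.484,-0.462,0.031,0,0,-0.316,0],[-0.484,-0.462,0.031,0,0,-0.316,0],[-0.484,-0.462,0.031,0,0,-0.316,0],[-0.484,-0.462,0.031,0,0,-0.316,0]]' 30
python3 -c "
from h import *
go([.490,-.0465,.20],92.4)"
```

```text
clock: 0.57
tool_pos: [0.2545, 0.3498, 0.2213]
eef_rot: [[-0.999, -0.044, -0.0], [-0.044, 0.999, -0.001], [0.0, -0.001, -1.0]]
ft_force: [0.1, -0.3, -0.1]
opening: 1.0
t 0.5667 pos [0.2545 0.3498 0.2213] yang 92.5 q6 0.899 F [ 0.1 -0.3 -0.1] open 1.0
shift [-0.2181 -0.4062  0.0217] turn [-0.0012 -0.0004  0.0017]
```

Works as expected. Continuing.

```bash
python3 -m crank '[[-0.218,-0.406,0.021,0,0,0,0],[-0.218,-0.406,0.021,0,0,0,0],[-0.218,-0.406,0.021,0,0,0,0],[-0.218,-0.406,0.021,0,0,0,0],[-0.218,-0.406,0.021,0,0,0,0]]' >/dev/null
python3 -c "
from h import *
go([.490,-.0465,.20],92.4)"
```

```text
t 0.9833 pos [0.3607 0.1705 0.2122] yang 92.51 q6 0.399 F [ 0.7  0.5 -0.3] open 1.0
shift [-0.1197 -0.2225  0.0125] turn [-0.001   0.0002  0.0019]
```

```bash
python3 -m crank '[[-0.12,-0.2225,0.012,0,0,0,0],[-0.12,-0.2225,0.012,0,0,0,0],[-0.12,-0.2225,0.012,0,0,0,0],[-0.12,-0.2225,0.012,0,0,0,0],[-0.12,-0.2225,0.012,0,0,0,0]]' >/dev/null
python3 -m crank '[[-0.018,-0.0325,0.002,0,0,0,0],[-0.018,-0.0325,0.002,0,0,0,0],[-0.018,-0.0325,0.002,0,0,0,0],[-0.018,-0.0325,0.002,0,0,0,0],[-0.018,-0.0325,0.002,0,0,0,0]]' >/dev/null
python3 -c "
from h import *
go([.490,-.0465,.20],92.4)
c=r.calibration('wrist')
im=r.read_camera('wrist');save('w1.png',im)
s=r.state();p=np.array(s['tool_pos']);print(proj('wrist',[[.49,-.0465,.105],p],c))"
```

```text
t 1.8167 pos [ 0.486  -0.0395  0.2007] yang 92.55 q6 -0.125 F [-0.5  0.5  0.6] open 0.997
shift [-0.0037 -0.0071  0.0007] turn [-0.0007  0.0003  0.0026]
[[245.45635437 196.86332631]
 [254.66828255 242.62500758]]
```

View pics/w1.png

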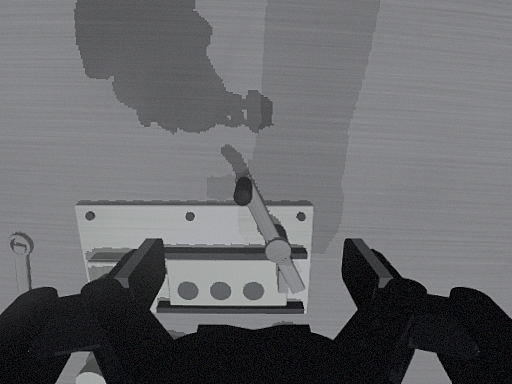

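Run:
```python
from h import *
a=cv2.imread('pics/w1.png')[140:310,180:340]
b=cv2.convertScaleAbs(a,alpha=1.6,beta=25)
cv2.imwrite('pics/w1z.png',cv2.resize(b,None,fx=3.5,fy=3.5,interpolation=cv2.INTER_CUBIC))
```

```text
(no output)
```

View pics/w1z.png

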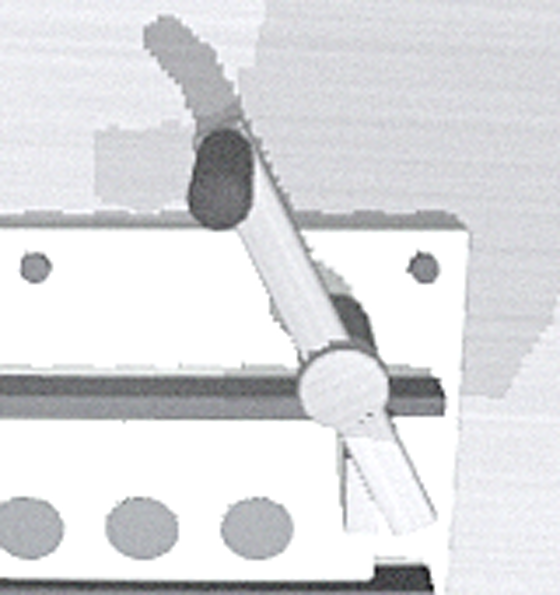

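The knob's top shows at (243,197) in the wrist view. It was predicted at (245,197), so the knob is about 2 mm farther to -y. I'll descend over it.

```bash
python3 -m crank '[[-0.004,-0.0083,0.0,0,0,0,0],[-0.004,-0.0083,0.01,0,0,0,0.3],[-0.004,-0.0083,0.05,0,0,0,0.4],[-0.004,-0.0083,0.09,0,0,0,0.5],[-0.004,-0.0083,0.125,0,0,0,0.5]]' >/dev/null
python3 -c "
from h import *
go([.490,-.048,.068],92.4)
c=r.calibration('wrist')
im=r.read_camera('wrist');save('w2.png',im)"
```

```text
t 2.2833 pos [ 0.49   -0.0472  0.0733] yang 92.62 q6 -0.141 F [ 0.3  0.7 -0.8] open 0.501
shift [ 0.0001 -0.0008  0.0054] turn [-0.0008  0.0009  0.0038]
```

View pics/w2.png

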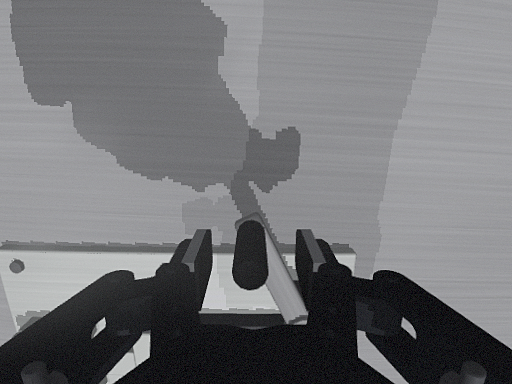

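```bash
python3 -m crank '[[0,-0.001,0.005,0,0,0,0.74],[0,-0.001,0.005,0,0,0,0.74],[0,-0.001,0.005,0,0,0,0.74],[0.003,0.009,0.005,0,0,0,0.74],[0.006,0.019,0.005,0,0,0,0.74]]'
python3 -c "
from h import *
go([.4869,.0268,.068])"
```

```text
clock: 2.75
tool_pos: [0.4795, -0.0294, 0.0632]
eef_rot: [[-0.999, -0.044, -0.009], [-0.043, 0.999, -0.003], [0.009, -0.003, -1.0]]
ft_force: [-7.5, -10.2, 1.6]
opening: 0.255
t 2.75 pos [ 0.4795 -0.0294  0.0632] yang 92.49 q6 -0.103 F [ -7.5 -10.2   1.6] open 0.255
shift [-0.0098  0.0559 -0.0051] turn [-0.003  -0.0087 -0.    ]
```

```bash
python3 -m crank '[[0.0,0.011,-0.003,0,0,0,0.74],[-0.001,0.022,-0.003,0,0,0,0.74],[-0.003,0.033,-0.003,0,0,0,0.74],[-0.006,0.044,-0.003,0,0,0,0.74],[-0.009,0.054,-0.003,0,0,0,0.74]]'
python3 -c "
from h import *
go([.4869,.0268,.068])
c=r.calibration('wrist')
save('t2.png',r.read_camera('top'))
a=cv2.imread('pics/t2.png')[170:310,220:400]
cv2.imwrite('pics/t2z.png',cv2.resize(a,None,fx=4,fy=4,interpolation=cv2.INTER_CUBIC))
"
```

```text
clock: 3.17
tool_pos: [0.4864, 0.0245, 0.0681]
eef_rot: [[-0.999, -0.043, -0.007], [-0.043, 0.999, -0.006], [0.007, -0.006, -1.0]]
ft_force: [-3.4, -9.8, 0.5]
opening: 0.26
t 3.1667 pos [0.4864 0.0245 0.0681] yang 92.44 q6 0.011 F [-3.4 -9.8  0.5] open 0.26
shift [-0.0006  0.0023  0.0001] turn [-0.0059 -0.0073 -0.    ]
```

View pics/t2z.png

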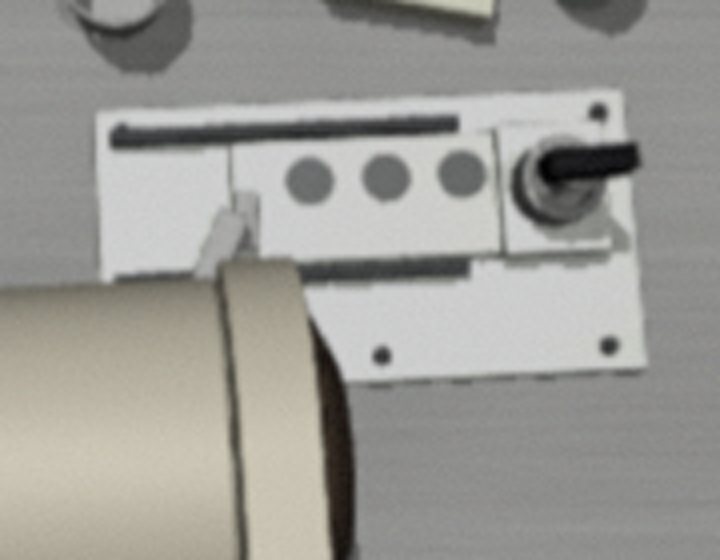

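The carrier's left edge has gone from column 258.5 to 277.5, about 40 mm. I'll press a little farther to feel the stop.

```bash
python3 -m crank '[[-0.001,0.003,0,0,0,0,0.74],[-0.001,0.005,0,0,0,0,0.74],[-0.002,0.007,0,0,0,0,0.74],[-0.002,0.008,0,0,0,0,0.74],[-0.002,0.008,0,0,0,0,0.74]]'
```

```text
clock: 3.63
tool_pos: [0.4865, 0.0252, 0.0681]
eef_rot: [[-0.999, -0.037, -0.011], [-0.037, 0.999, -0.026], [0.012, -0.025, -1.0]]
ft_force: [-6.1, -47.8, -8.2]
opening: 0.259
```

```bash
python3 -m crank '[[0.003,-0.012,0,0,0,0,0.74],[0.005,-0.024,0,0,0,0,0.74],[0.006,-0.036,0,0,0,0,0.74],[0.003,-0.05,0,0,0,0,0.7],[-0.001,-0.062,0,0,0,0,0.6]]'
python3 -c "
from h import *
go([.490,-.0480,.068],92.4)"
```

```text
clock: 4.05
tool_pos: [0.4908, -0.0373, 0.0714]
eef_rot: [[-0.999, -0.037, -0.008], [-0.037, 0.999, -0.025], [0.009, -0.025, -1.0]]
ft_force: [0.4, -0.2, -0.4]
opening: 0.394
t 4.05 pos [ 0.4908 -0.0373  0.0714] yang 92.12 q6 -0.098 F [ 0.4 -0.2 -0.4] open 0.394
shift [ 0.0011 -0.0106  0.0037] turn [-0.0248 -0.0089 -0.005 ]
```

```bash
python3 -m crank '[[0.001,-0.011,0,-0.025,-0.009,0,0.4],[0.001,-0.011,0,-0.025,-0.009,0,0.2],[0.001,-0.011,-0.02,-0.025,-0.009,0,0],[0.001,-0.011,-0.06,-0.025,-0.009,0,0],[0.001,-0.011,-0.09,-0.025,-0.009,0,0]]'
python3 -c "
from h import *
go([.627,-.195,.2],4.5)
save('s3.png',r.read_camera('scene'))
save('t3.png',r.read_camera('top'))
a=cv2.imread('pics/s3.png')[155:310,115:305]
cv2.imwrite('pics/s3z.png',cv2.resize(a,None,fx=4,fy=3.8,interpolation=cv2.INTER_CUBIC))
"
```

```text
clock: 4.47
tool_pos: [0.4909, -0.0458, 0.164]
eef_rot: [[-0.999, -0.037, 0.001], [-0.037, 0.999, 0.0], [-0.001, 0.0, -1.0]]
ft_force: [0.4, -0.4, 0.4]
opening: 0.999
t 4.4667 pos [ 0.4909 -0.0458  0.164 ] yang 92.1 q6 -0.13 F [ 0.4 -0.4  0.4] open 0.999
shift [-0.1305 -0.1541 -0.036 ] turn [7.000e-04 3.000e-04 1.529e+00]
```

View pics/s3z.png

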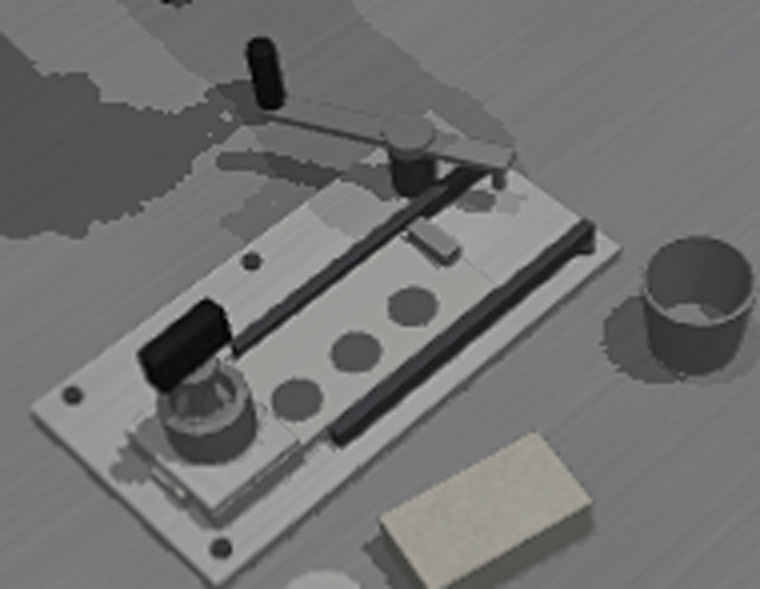

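The lever is home with its handle at crop (262,72), as at the start. The carrier is advanced, its tooth now near crop (435,240). Going to the screw.

```bash
python3 -m crank '[[-0.13,-0.154,-0.04,0,0,1.529,0],[-0.13,-0.154,-0.04,0,0,1.529,0],[-0.13,-0.154,-0.04,0,0,1.529,0],[-0.13,-0.154,-0.04,0,0,1.529,0],[-0.13,-0.154,-0.04,0,0,1.529,0]]' >/dev/null
python3 -c "
from h import *
go([.627,-.195,.2],4.5)"
```

```text
t 4.9833 pos [ 0.63   -0.1959  0.2095] yang 55.97 q6 0.291 F [1.2 0.8 0.3] open 1.0
shift [ 0.003  -0.0009  0.0095] turn [0.0048 0.0011 0.8984]
```

```bash
python3 -m crank '[[0.003,-0.001,0.01,0,0,0.898,0],[0.003,-0.001,0.01,0,0,0.898,0],[0.003,-0.001,0.01,0,0,0.898,0],[0.003,-0.001,0.01,0,0,0.898,0],[0.003,-0.001,0.01,0,0,0.898,0]]' >/dev/null
python3 -m crank '[[0,0,0.0,0,0,0.27,0],[0,0,0.0,0,0,0.27,0],[0,0,0.0,0,0,0.27,0],[0,0,0.0,0,0,0.27,0],[0,0,0.0,0,0,0.27,0]]' >/dev/null
python3 -c "
from h import *
go([.627,-.195,.2],4.5)
c=r.calibration('wrist')
im=r.read_camera('wrist');save('w4.png',im)
p=proj('wrist',[[.627,-.195,.132],[.6286,-.2163,.132],[.6252,-.1735,.132],[.627,-.195,.072]],c);print(p)
a=cv2.imread('pics/w4.png')
a=cv2.convertScaleAbs(a,alpha=1.6,beta=25)
x,y=p[0].astype(int);a=a[max(y-70,0):y+70,max(x-90,0):x+90];print(x-90,y-70)
cv2.imwrite('pics/w4z.png',cv2.resize(a,None,fx=4,fy=4,interpolation=cv2.INTER_CUBIC))
"
```

```text
t 5.8167 pos [ 0.6277 -0.1944  0.1991] yang 4.78 q6 1.186 F [ 0.5  0.4 -0.3] open 0.998
shift [-0.0006 -0.0007 -0.0009] turn [ 0.0042 -0.0015  0.0049]
[[251.19155962 204.12905004]
 [251.04729916 231.02548337]
 [251.090225   175.4785769 ]
 [251.31483129 184.34407017]]
161 134
```

View pics/w4z.png

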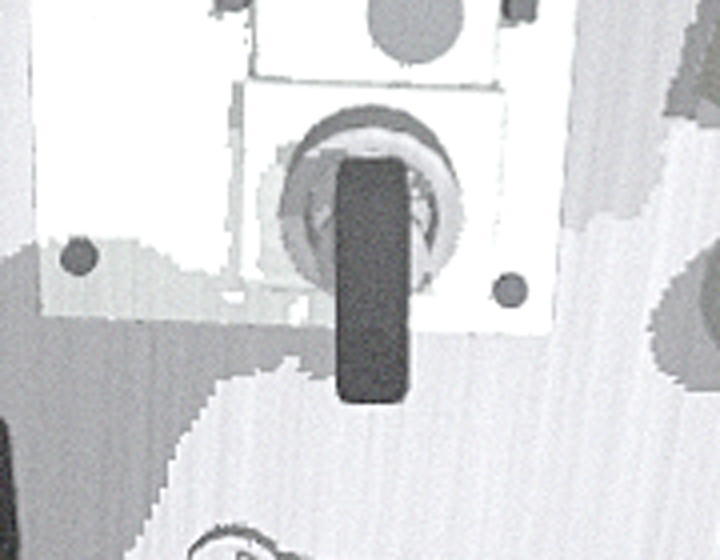

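In the wrist crop the bar runs vertically, columns 335–410 and lower end at row 403. That puts the screw axis at about (0.629, -0.1975) with the jaws already square to it. Descending.

```bash
python3 -c "
from h import *
go([.629,-.1975,.096],4.78)"
```

```text
t 5.8667 pos [ 0.6276 -0.1945  0.1992] yang 4.78 q6 1.186 F [ 0.2 -0.1  0. ] open 1.001
shift [-0.0033  0.0007  0.1032] turn [ 0.0042 -0.0015  0.    ]
```

```bash
python3 -m crank '[[-0.003,0.001,0.03,0,0,0,0.3],[-0.003,0.001,0.06,0,0,0,0.5],[-0.003,0.001,0.09,0,0,0,0.6],[-0.003,0.001,0.103,0,0,0,0.7],[-0.003,0.001,0.103,0,0,0,0.7]]'
python3 -c "
from h import *
go([.629,-.1975,.096],4.78)
im=r.read_camera('wrist');save('w5.png',im)"
```

```text
clock: 6.28
tool_pos: [0.6276, -0.1965, 0.0925]
eef_rot: [[-0.084, 0.996, -0.001], [0.996, 0.084, 0.004], [0.004, -0.001, -1.0]]
ft_force: [-0.1, 0.1, -0.6]
opening: 0.308
t 6.2833 pos [ 0.6276 -0.1965  0.0925] yang 4.83 q6 1.182 F [-0.1  0.1 -0.6] open 0.308
shift [-0.0011  0.0013 -0.0035] turn [-0.0011 -0.0037  0.0008]
```

View pics/w5.png

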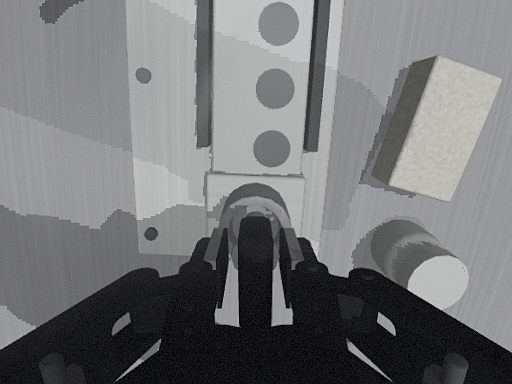

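The bar sits between the pads (columns 239–271), nearly centred. Closing to a loose guide.

```bash
python3 -m crank '[[-0.001,0.001,-0.003,0,-0.004,0,0.78],[-0.001,0.001,-0.003,0,-0.004,0,0.8],[-0.001,0.001,-0.003,0,-0.004,0,0.8],[-0.001,0.001,-0.003,0,-0.004,0,0.8],[-0.001,0.001,-0.003,0,-0.004,0,0.8]]' 20
```

```text
clock: 6.75
tool_pos: [0.6291, -0.1974, 0.1]
eef_rot: [[-0.084, 0.996, 0.001], [0.996, 0.084, -0.001], [-0.001, 0.001, -1.0]]
ft_force: [-6.7, 2.7, -3.8]
opening: 0.262
```

```bash
python3 -c "
from h import *
im=r.read_camera('wrist');save('w6.png',im)
a=cv2.imread('pics/w6.png')[160:340,160:360]
cv2.imwrite('pics/w6z.png',cv2.resize(cv2.convertScaleAbs(a,alpha=2,beta=25),None,fx=3.3,fy=3.3,interpolation=cv2.INTER_CUBIC))
go([.629,-.1975,.096],4.78)"
```

```text
t 6.8 pos [ 0.6291 -0.1974  0.1001] yang 4.85 q6 1.182 F [-7.   3.7 -2.8] open 0.263
shift [-0.0001 -0.0001  0.0041] turn [0.0009 0.001  0.0012]
```

View pics/w6z.png

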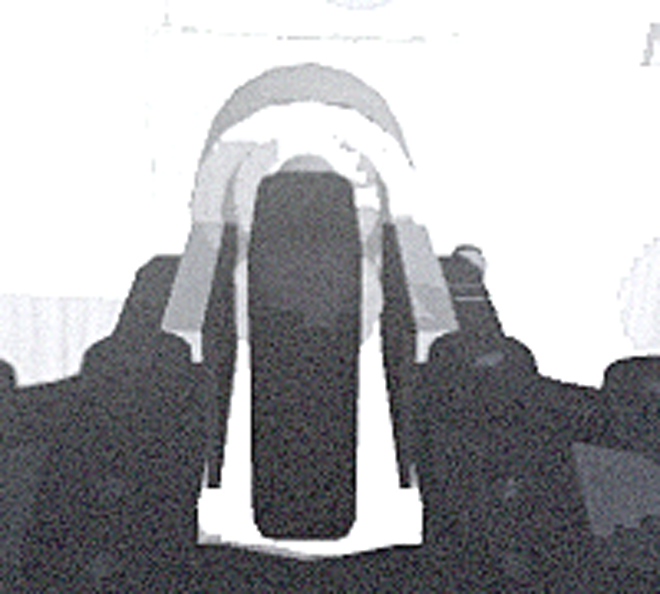

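The fingertips have stopped on the 24 mm collar, with the pads at about 22 mm and clear gaps beside the bar. I'll open, rise 8 mm and close again.

```bash
python3 -m crank '[[0,0,0,0,0,0,0.68],[0,0,-0.005,0,0,0,0.68],[0,0,-0.009,0,0,0,0.7],[0,0,-0.009,0,0,0,0.78],[0,0,-0.009,0,0,0,0.8]]' 20
python3 -m crank '[[0,0,0,0,0,0,0.8],[0,0,0,0,0,0,0.8],[0,0,0,0,0,0,0.81],[0,0,0,0,0,0,0.81],[0,0,0,0,0,0,0.81]]' 20
```

```text
clock: 7.22
tool_pos: [0.6298, -0.1976, 0.1105]
eef_rot: [[-0.085, 0.996, 0.003], [0.996, 0.085, -0.002], [-0.002, 0.003, -1.0]]
ft_force: [0.6, 0.2, -0.7]
opening: 0.198
clock: 7.63
tool_pos: [0.6297, -0.1976, 0.1103]
eef_rot: [[-0.085, 0.996, 0.003], [0.996, 0.085, -0.002], [-0.002, 0.003, -1.0]]
ft_force: [-0.9, -0.0, 0.5]
opening: 0.193
```

```bash
python3 -m crank '[[0,0,0,0,0,-0.1,0.81],[0,0,0,0,0,-0.2,0.81],[0,0,0,0,0,-0.3,0.81],[0,0,0,0,0,-0.4,0.81],[0,0,0,0,0,-0.5,0.81]]'
python3 -m crank '[[0,0,0,0,0,-0.1,0.81],[0,0,0,0,0,-0.2,0.81],[0,0,0,0,0,-0.3,0.81],[0,0,0,0,0,-0.4,0.81],[0,0,0,0,0,-0.5,0.81]]'
python3 -c "
from h import *
im=r.read_camera('wrist');save('w7.png',im)
a=cv2.imread('pics/w7.png')[160:340,160:360]
cv2.imwrite('pics/w7z.png',cv2.resize(cv2.convertScaleAbs(a,alpha=2,beta=25),None,fx=3.3,fy=3.3,interpolation=cv2.INTER_CUBIC))
go([.6297,-.1976,.110])"
```

```text
clock: 8.05
tool_pos: [0.6288, -0.1974, 0.1105]
eef_rot: [[-0.556, 0.831, 0.001], [0.831, 0.556, -0.001], [-0.002, 0.0, -1.0]]
ft_force: [-6.7, 0.9, 4.6]
opening: 0.192
clock: 8.47
tool_pos: [0.6284, -0.1975, 0.1111]
eef_rot: [[-0.888, 0.459, 0.001], [0.459, 0.888, -0.002], [-0.002, -0.001, -1.0]]
ft_force: [-4.0, 0.1, 4.9]
opening: 0.192
t 8.5167 pos [ 0.6284 -0.1976  0.111 ] yang 63.09 q6 0.166 F [-0.7 -0.9  1.6] open 0.186
shift [-0.0011  0.0006  0.001 ] turn [-0.001   0.0016  0.    ]
```

View pics/w7z.png

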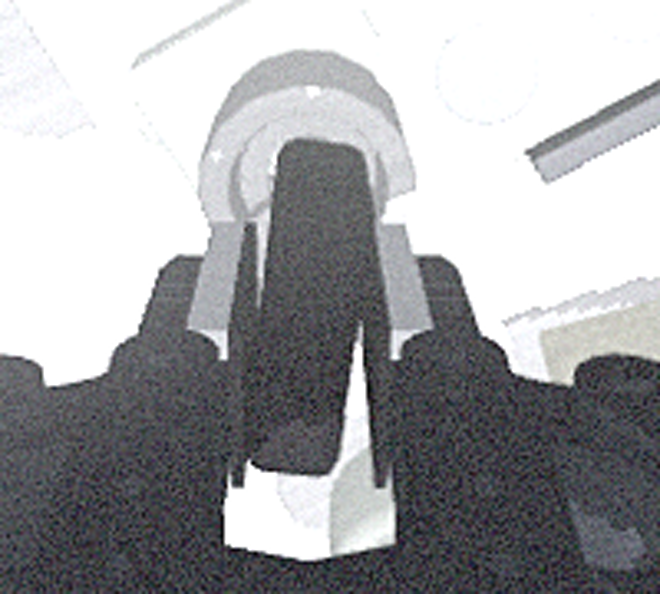

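```bash
python3 -c "
from h import *
p=np.array([[295,470],[322,150]])/3.3+[160,160]
for z in(.133,.136):
  P=onplane('wrist',p,z);d=P[0]-P[1];print(P.round(4),np.degrees(np.arctan2(d[1],d[0])),np.linalg.norm(d)); print(P[0]-.022*d/np.linalg.norm(d))
"
```

```text
[[ 0.6461 -0.2088  0.133 ]
 [ 0.6048 -0.1837  0.133 ]] -31.325379493981753 0.048357804271455106
[ 0.6272926  -0.19740405  0.133     ]
[[ 0.6442 -0.2078  0.136 ]
 [ 0.6039 -0.1833  0.136 ]] -31.32537949398169 0.04716017159510302
[ 0.62536711 -0.19636967  0.136     ]
```

```bash
python3 -m crank '[[0.001,0,0,0,0,-0.1,0.81],[0.001,0,0,0,0,-0.2,0.81],[0.001,0,0,0,0,-0.3,0.81],[0.001,0,0,0,0,-0.4,0.81],[0.001,0,0,0,0,-0.5,0.81]]'
python3 -m crank '[[0,0,0,0,0,-0.1,0.81],[0,0,0,0,0,-0.2,0.81],[0,0,0,0,0,-0.3,0.81],[0,0,0,0,0,-0.4,0.81],[0,0,0,0,0,-0.4,0.81]]'
python3 -c "
from h import *
go([.6275,-.197,.110])
im=r.read_camera('wrist');save('w8.png',im)
a=cv2.imread('pics/w8.png')[160:340,160:360]
cv2.imwrite('pics/w8z.png',cv2.resize(cv2.convertScaleAbs(a,alpha=2,beta=25),None,fx=3.3,fy=3.3,interpolation=cv2.INTER_CUBIC))
save('s8.png',r.read_camera('scene'))
a=cv2.imread('pics/s8.png')[195:305,110:250]
cv2.imwrite('pics/s8z.png',cv2.resize(cv2.convertScaleAbs(a,alpha=1.5,beta=25),None,fx=5,fy=5,interpolation=cv2.INTER_CUBIC))
"
```

```text
clock: 8.93
tool_pos: [0.6279, -0.1977, 0.1113]
eef_rot: [[-0.999, -0.033, 0.002], [-0.033, 0.999, -0.003], [-0.002, -0.003, -1.0]]
ft_force: [-0.3, -2.3, 3.1]
opening: 0.193
clock: 9.35
tool_pos: [0.628, -0.1978, 0.1112]
eef_rot: [[-0.907, -0.422, 0.002], [-0.422, 0.907, -0.003], [-0.001, -0.003, -1.0]]
ft_force: [0.8, -0.0, -0.2]
opening: 0.187
t 9.35 pos [ 0.628  -0.1978  0.1112] yang 114.96 q6 -0.74 F [ 0.8 -0.  -0.2] open 0.187
shift [0.0001 0.0009 0.0012] turn [-0.0033  0.0008  0.    ]
```

View pics/w8z.png

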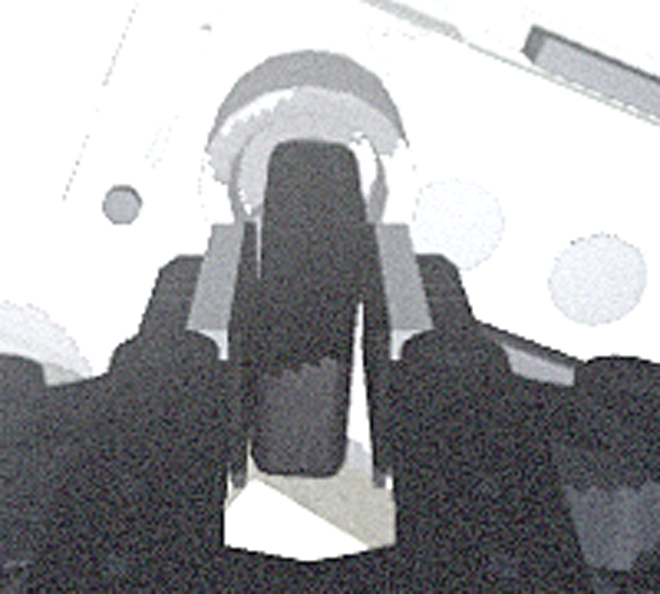

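View pics/s8z.png

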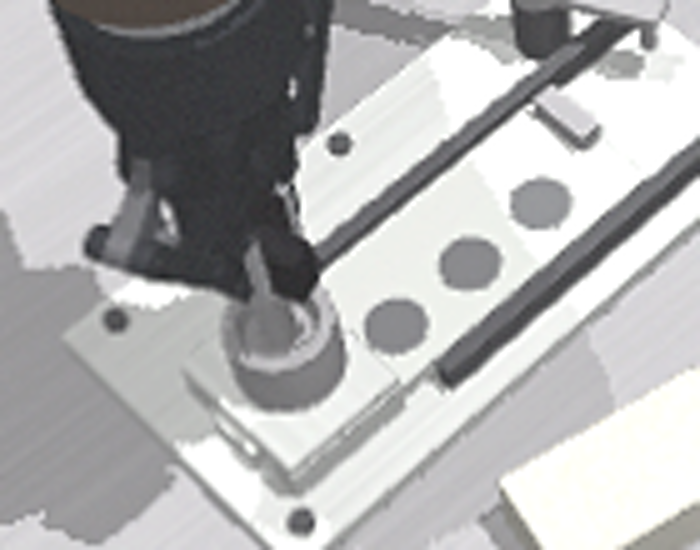

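The bar has followed with a lag of about 0.1 rad and still stands high: its near end is at crop row 475, against 470 before. Continuing backward in smaller steps.

```bash
python3 -m crank '[[0,0.001,0,0,0,-0.08,0.8],[0,0.001,0,0,0,-0.16,0.8],[0,0.001,0,0,0,-0.24,0.8],[0,0.001,0,0,0,-0.24,0.8],[0,0.001,0,0,0,-0.24,0.8]]'
cat > look.py <<'E'
from h import *
import sys
n=sys.argv[1]
go([.6275,-.197,.110])
im=r.read_camera('wrist');save(f'{n}.png',im)
a=im[160:340,160:360,::-1].copy()
cv2.imwrite(f'pics/{n}z.png',cv2.resize(cv2.convertScaleAbs(a,alpha=2,beta=25),None,fx=3.3,fy=3.3,interpolation=cv2.INTER_CUBIC))
E
python3 look.py w9
```

```text
clock: 9.87
tool_pos: [0.6276, -0.197, 0.111]
eef_rot: [[-0.788, -0.616, 0.002], [-0.616, 0.788, -0.003], [0.0, -0.003, -1.0]]
ft_force: [0.4, -2.5, -0.3]
opening: 0.205
t 9.8667 pos [ 0.6276 -0.197   0.111 ] yang 128.0 q6 -0.967 F [ 0.4 -2.5 -0.3] open 0.205
shift [0.0001 0.     0.001 ] turn [-0.0035 -0.0002 -0.    ]
```

View pics/w9z.png

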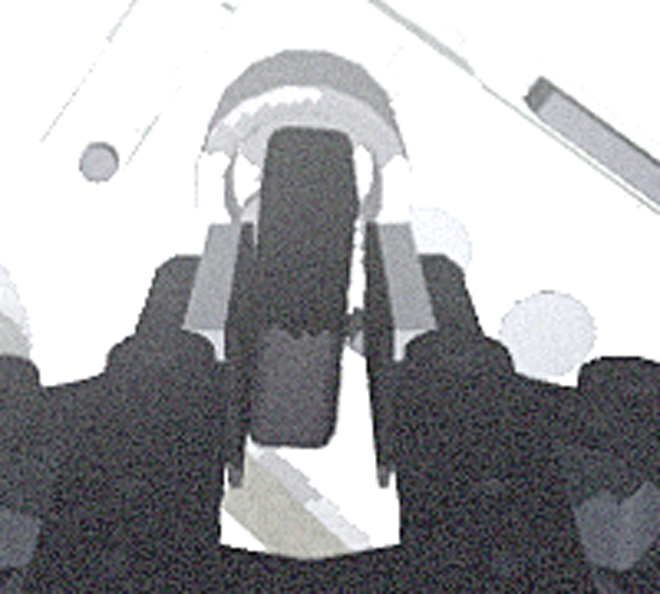

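The bar's near end has jumped up to crop row 447 (from 475) and the bar looks shorter, so it has dropped. I'll lower the fingers 6 mm, hold, and check from the scene camera.

```bash
python3 -m crank '[[0,0,0.002,0,0,0,0.8],[0,0,0.004,0,0,0,0.8],[0,0,0.006,0,0,0,0.8],[0,0,0.006,0,0,0,0.8],[0,0,0.006,0,0,0,0.8]]'
python3 look.py w10; python3 -c "
from h import *
save('s10.png',r.read_camera('scene'))
a=cv2.imread('pics/s10.png')[195:305,110:250]
cv2.imwrite('pics/s10z.png',cv2.resize(cv2.convertScaleAbs(a,alpha=1.5,beta=25),None,fx=5,fy=5,interpolation=cv2.INTER_CUBIC))"
```

```text
clock: 10.33
tool_pos: [0.6277, -0.197, 0.1049]
eef_rot: [[-0.788, -0.616, 0.002], [-0.616, 0.788, -0.003], [-0.0, -0.004, -1.0]]
ft_force: [3.0, -2.6, 0.4]
opening: 0.202
t 10.3333 pos [ 0.6277 -0.197   0.1049] yang 127.99 q6 -0.966 F [ 3.  -2.6  0.4] open 0.202
shift [ 0.0002  0.0001 -0.0051] turn [-0.0035  0.      0.    ]
```

View pics/w10z.png

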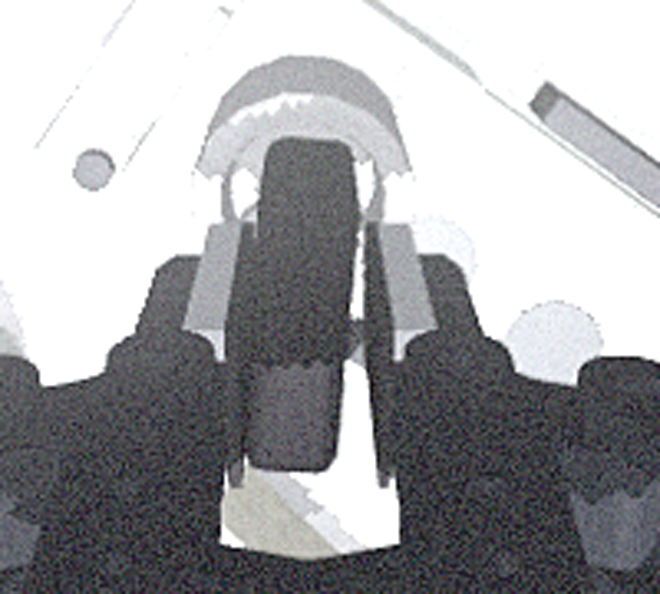

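View pics/s10z.png

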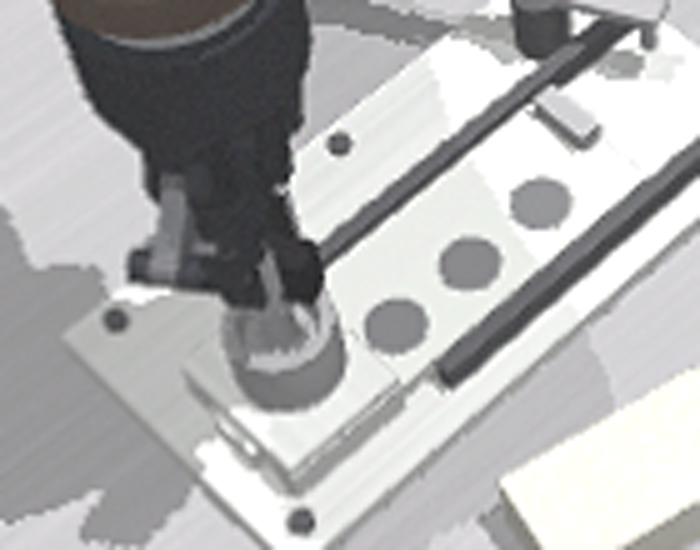

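Drop confirmed: with the tool 6 mm lower, the bar's near end is back at about its old row (470 against 475). Now turning forward.

```bash
python3 -m crank '[[0,0,0,0,0,0.12,0.8],[0,0,0,0,0,0.24,0.8],[0,0,0,0,0,0.36,0.8],[0,0,0,0,0,0.48,0.8],[0,0,0,0,0,0.6,0.8]]'
python3 -m crank '[[0,0,0,0,0,0.12,0.8],[0,0,0,0,0,0.24,0.8],[0,0,0,0,0,0.36,0.8],[0,0,0.001,0,0,0.48,0.8],[0,0,0.001,0,0,0.6,0.8]]'
python3 look.py w11
```

```text
clock: 10.85
tool_pos: [0.6276, -0.1967, 0.1047]
eef_rot: [[-0.998, -0.057, 0.002], [-0.057, 0.998, -0.002], [-0.002, -0.002, -1.0]]
ft_force: [1.7, -2.3, -0.9]
opening: 0.199
clock: 11.27
tool_pos: [0.6274, -0.197, 0.1037]
eef_rot: [[-0.853, 0.522, 0.001], [0.522, 0.853, -0.003], [-0.003, -0.002, -1.0]]
ft_force: [1.3, -3.1, 0.7]
opening: 0.196
t 11.2667 pos [ 0.6274 -0.197   0.1037] yang 58.56 q6 0.246 F [ 1.3 -3.1  0.7] open 0.196
shift [-0.0001  0.     -0.0063] turn [-0.0018  0.0026  0.    ]
```

View pics/w11z.png

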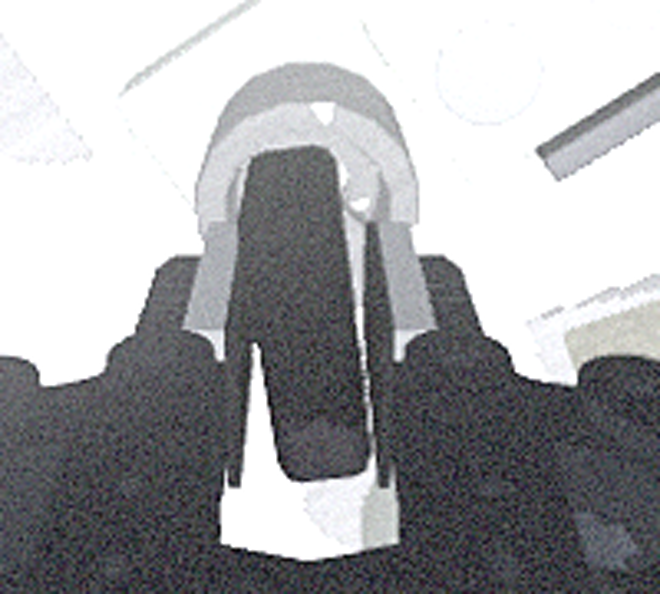

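The bar is following forward without jamming. Continuing.

```bash
python3 -m crank '[[0,0,0,0,0,0.12,0.8],[0,0,0,0,0,0.24,0.8],[0,0,0,0,0,0.36,0.8],[0,0,0.001,0,0,0.48,0.8],[0,0,0.001,0,0,0.6,0.8]]'
python3 -m crank '[[0,0,0,0,0,0.12,0.8],[0,0,0,0,0,0.24,0.8],[0,0,0,0,0,0.36,0.8],[0,0,0.001,0,0,0.48,0.8],[0,0,0.001,0,0,0.6,0.8]]'
python3 -m crank '[[0,0,0,0,0,0.12,0.8],[0,0,0,0,0,0.24,0.8],[0,0,0,0,0,0.36,0.8],[0,0,0.001,0,0,0.48,0.8],[0,0,0.001,0,0,0.6,0.8]]'
python3 -m crank '[[0,0,0,0,0,0.12,0.8],[0,0,0,0,0,0.24,0.8],[0,0,0,0,0,0.36,0.8],[0,0,0.001,0,0,0.48,0.8],[0,0,0.001,0,0,0.48,0.8]]' | grep -v eef
python3 look.py w12
```

```text
clock: 11.73
tool_pos: [0.6274, -0.1964, 0.1027]
eef_rot: [[-0.399, 0.917, 0.001], [0.917, 0.399, -0.002], [-0.002, 0.0, -1.0]]
ft_force: [1.9, -1.0, 1.4]
opening: 0.202
clock: 12.15
tool_pos: [0.6279, -0.1961, 0.102]
eef_rot: [[0.191, 0.982, 0.003], [0.982, -0.191, -0.001], [-0.001, 0.003, -1.0]]
ft_force: [4.5, -1.2, 0.0]
opening: 0.199
clock: 12.57
tool_pos: [0.6286, -0.1962, 0.1013]
eef_rot: [[0.713, 0.701, 0.004], [0.701, -0.713, -0.002], [0.002, 0.004, -1.0]]
ft_force: [3.8, -3.6, -1.1]
opening: 0.203
clock: 12.98
tool_pos: [0.6289, -0.1963, 0.1004]
ft_force: [2.4, -3.3, 1.6]
opening: 0.197
t 12.9833 pos [ 0.6289 -0.1963  0.1004] yang -73.25 q6 2.547 F [ 2.4 -3.3  1.6] open 0.197
shift [-0.0015  0.0003 -0.0096] turn [ 0.0033 -0.004   0.    ]
```

View pics/w12z.png

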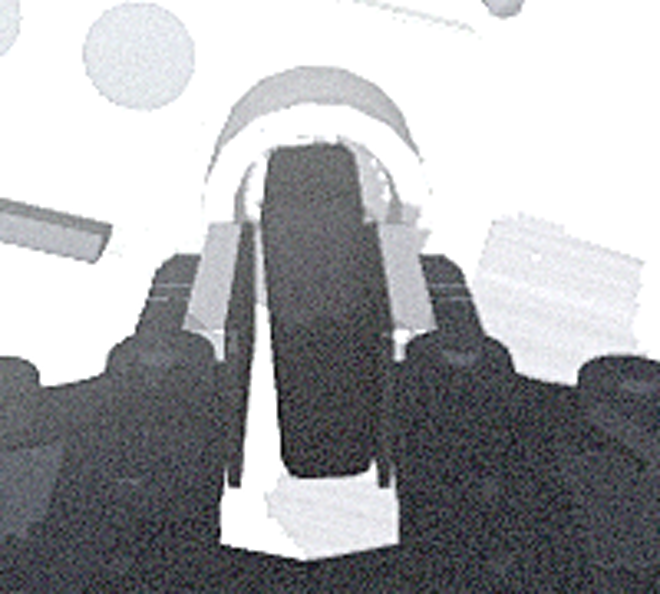

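Bar has turned about 190° and the wrist is at q6 = 2.55. I'll open, rise, turn back half a turn and grip again.

```bash
python3 -m crank '[[0,0,0,0,0,0,0.6],[0,0,0,0,0,0,0.4],[-0.001,0,-0.02,0,0,0,0.3],[-0.001,0,-0.035,0,0,-0.12,0.3],[-0.001,0,-0.035,0,0,-0.24,0.3]]' | grep -v eef
python3 -m crank '[[0,0,0,0,0,-0.7,0.3],[0,0,0,0,0,-0.7,0.3],[0,0,0,0,0,-0.7,0.3],[0,0,0,0,0,-0.7,0.3],[0,0,0,0,0,-0.7,0.3]]' >/dev/null
python3 -m crank '[[0,0,0,0,0,-0.7,0.3],[0,0,0,0,0,-0.7,0.3],[0,0,0,0,0,-0.7,0.3],[0,0,0,0,0,-0.7,0.3],[0,0,0,0,0,-0.7,0.3]]' >/dev/null
python3 -m crank '[[0,0,0,0,0,-0.7,0.3],[0,0,0,0,0,-0.7,0.3],[0,0,0,0,0,-0.7,0.3],[0,0,0,0,0,-0.7,0.3],[0,0,0,0,0,-0.7,0.3]]' >/dev/null
python3 -m crank '[[0,0,0,0,0,-0.7,0.3],[0,0,0,0,0,-0.7,0.3],[0,0,0,0,0,-0.7,0.3],[0,0,0,0,0,-0.7,0.3],[0,0,0,0,0,-0.7,0.3]]' >/dev/null
python3 look.py w13
```

```text
clock: 13.45
tool_pos: [0.6283, -0.1963, 0.1386]
ft_force: [0.9, -0.8, 0.4]
opening: 0.705
t 15.1167 pos [ 0.6268 -0.1943  0.1371] yang 84.63 q6 -0.208 F [0.  0.2 0.3] open 0.702
shift [-0.0009 -0.0027  0.0271] turn [ 0.0016  0.003  -0.    ]
```

View pics/w13.png

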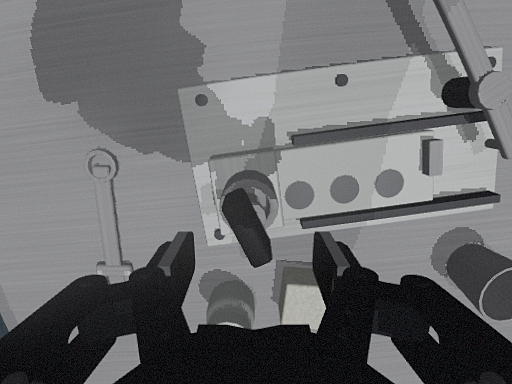

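The bar runs from about (235,193) to (261,263). I'll compute its angle and position.

```bash
python3 -c "
from h import *
im=cv2.cvtColor(cv2.imread('pics/w13.png'),cv2.COLOR_BGR2GRAY)
m=np.zeros_like(im);m[180:272,205:285]=(im[180:272,205:285]<48)
n,l,st,ce=cv2.connectedComponentsWithStats(m);k=1+st[1:,4].argmax();print(st[k],ce[k])
cs,_=cv2.findContours((l==k).astype('uint8'),0,1);rr=cv2.minAreaRect(cs[0]);b=cv2.boxPoints(rr);print(rr)
b=b[np.argsort(b[:,1])];e=np.array([b[:2].mean(0),b[2:].mean(0)]);print(e)
for z in(.12,.122):
  P=onplane('wrist',e,z);d=P[1]-P[0];n=np.linalg.norm(d);print(P.round(4),n,np.degrees(np.arctan2(d[1],d[0])),'axis',P[1]-.022*d/n)
go([.6275,-.197,.100])
"
```

```text
[ 222  189   50   79 1484] [246.81671159 225.2796496 ]
((247.0000457763672, 228.00003051757812), (78.7095947265625, 28.621667861938477), 63.43495178222656)
[[229.40004 192.80002]
 [264.60004 263.20004]]
[[ 0.6038 -0.2061  0.12  ]
 [ 0.649  -0.1899  0.12  ]] 0.04808928210602604 19.684005835931156 axis [ 0.62833032 -0.19729771  0.12      ]
[[ 0.6032 -0.2059  0.122 ]
 [ 0.6479 -0.1899  0.122 ]] 0.047488888869473 19.684005835931217 axis [ 0.62720987 -0.19728877  0.122     ]
t 15.1667 pos [ 0.6268 -0.1943  0.1371] yang 85.15 q6 -0.217 F [-1.1 -0.4  0.4] open 0.699
shift [-0.0008 -0.0027  0.0371] turn [ 0.0016  0.003  -0.    ]
```

```bash
python3 -m crank '[[-0.001,-0.0027,0,0,0,-0.47,0.3],[-0.001,-0.0027,0,0,0,-0.47,0.3],[-0.001,-0.0027,0,0,0,-0.47,0.3],[-0.001,-0.0027,0,0,0,-0.47,0.3],[-0.001,-0.0027,0,0,0,-0.47,0.4]]' >/dev/null
python3 look.py w14
python3 -c "
from h import *
go([.6275,-.197,.101],112)"
```

```text
t 15.5833 pos [ 0.6273 -0.1967  0.1368] yang 112.33 q6 -0.695 F [-0.5 -0.1  0. ] open 0.603
shift [ 0.     -0.0004  0.0268] turn [ 0.001   0.0029 -0.    ]
t 15.6333 pos [ 0.6274 -0.1967  0.1369] yang 111.93 q6 -0.688 F [-0.  -0.9 -0.1] open 0.599
shift [ 0.0001 -0.0003  0.0359] turn [ 0.0008  0.003  -0.0012]
```

View pics/w14z.png

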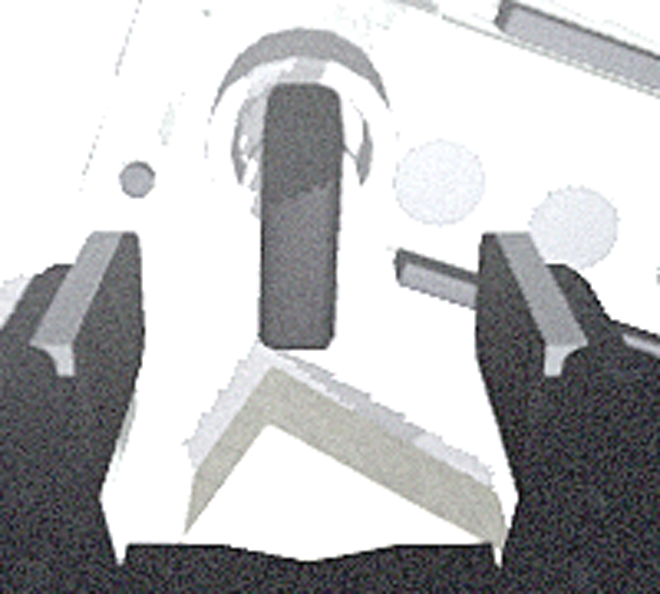

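The bar is aligned to within a few degrees and centred between the pads (crop columns 262–340 against pads at 140 and 480). Descending and closing.

```bash
python3 -m crank '[[0,-0.001,0.018,0,0.003,0,0.4],[0,-0.001,0.036,0,0.003,0,0.5],[0,-0.001,0.036,0,0.003,0,0.7],[0,-0.001,0.036,0,0.003,0,0.8],[0,-0.001,0.036,0,0.003,0,0.8]]'
python3 -m crank '[[0,0,0,0,0,0.12,0.8],[0,0,0,0,0,0.24,0.8],[0,0,0,0,0,0.36,0.8],[0,0,0.001,0,0,0.48,0.8],[0,0,0.001,0,0,0.6,0.8]]'
python3 look.py w15
```

```text
clock: 16.05
tool_pos: [0.628, -0.1976, 0.1018]
eef_rot: [[-0.928, -0.372, 0.0], [-0.372, 0.928, 0.001], [-0.001, 0.0, -1.0]]
ft_force: [-0.6, 0.6, 0.1]
opening: 0.196
clock: 16.47
tool_pos: [0.6287, -0.1979, 0.1028]
eef_rot: [[-0.974, 0.225, 0.003], [0.225, 0.974, -0.0], [-0.003, 0.0, -1.0]]
ft_force: [0.1, 0.4, 0.6]
opening: 0.195
t 16.4667 pos [ 0.6287 -0.1979  0.1028] yang 77.02 q6 -0.079 F [0.1 0.4 0.6] open 0.195
shift [ 0.0013  0.0006 -0.0072] turn [ 0.0003  0.0027 -0.    ]
```

View pics/w15z.png

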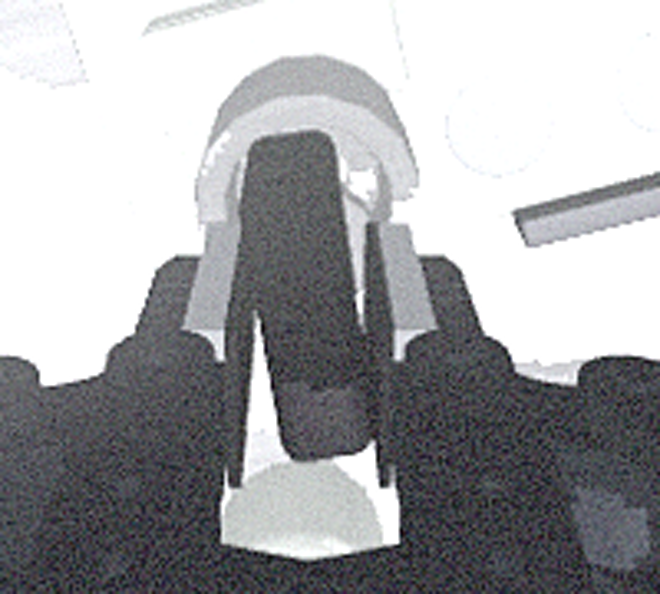

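```bash
python3 -m crank '[[0.001,0.001,0,0,0,0.12,0.8],[0.001,0.001,0,0,0,0.24,0.8],[0.001,0.001,0,0,0,0.36,0.8],[0.001,0.001,0.001,0,0,0.48,0.8],[0.001,0.001,0.002,0,0,0.6,0.8]]'
python3 -m crank '[[0,0,0,0,0,0.12,0.8],[0,0,0,0,0,0.24,0.8],[0,0,0,0,0,0.36,0.8],[0,0,0.001,0,0,0.48,0.8],[0,0,0.002,0,0,0.6,0.8]]'
python3 -m crank '[[0,0,0,0,0,0.12,0.8],[0,0,0,0,0,0.24,0.8],[0,0,0,0,0,0.36,0.8],[0,0,0.001,0,0,0.48,0.8],[0,0,0.002,0,0,0.6,0.8]]'
python3 -m crank '[[0,0,0,0,0,0.12,0.8],[0,0,0,0,0,0.24,0.8],[0,0,0,0,0,0.36,0.8],[0,0,0.001,0,0,0.48,0.8],[0,0,0.002,0,0,0.6,0.8]]' | grep -v eef
python3 look.py w16
```

```text
clock: 16.93
tool_pos: [0.6284, -0.1974, 0.1027]
eef_rot: [[-0.668, 0.744, 0.005], [0.744, 0.668, -0.002], [-0.005, 0.002, -1.0]]
ft_force: [-1.1, -1.8, 4.7]
opening: 0.194
clock: 17.35
tool_pos: [0.6289, -0.1978, 0.1026]
eef_rot: [[-0.127, 0.992, 0.007], [0.992, 0.127, -0.003], [-0.004, 0.006, -1.0]]
ft_force: [-1.8, -1.1, 5.4]
opening: 0.2
clock: 17.77
tool_pos: [0.6291, -0.198, 0.1025]
eef_rot: [[0.459, 0.888, 0.008], [0.888, -0.459, -0.004], [0.001, 0.009, -1.0]]
ft_force: [-3.3, 0.3, 5.5]
opening: 0.199
clock: 18.18
tool_pos: [0.6293, -0.198, 0.1022]
ft_force: [-2.5, 1.6, 4.3]
opening: 0.201
t 18.1833 pos [ 0.6293 -0.198   0.1022] yang -61.93 q6 2.347 F [-2.5  1.6  4.3] open 0.201
shift [-0.0011 -0.0017 -0.0079] turn [ 0.0078 -0.0065  0.    ]
```

View pics/w16z.png

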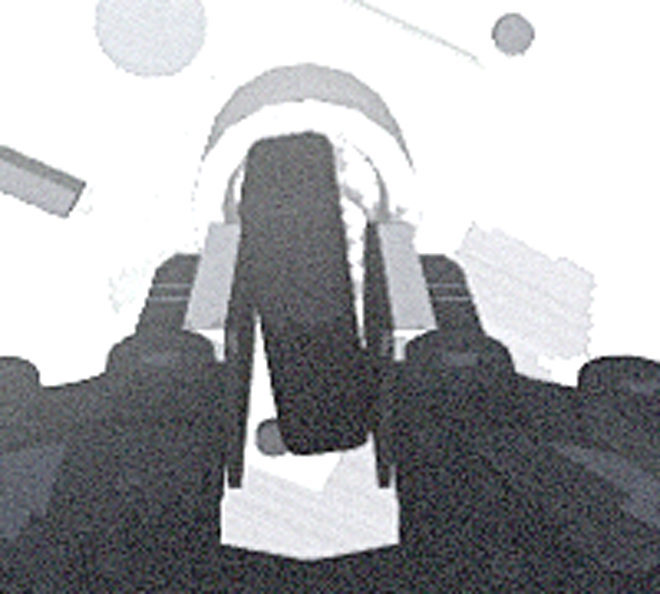

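```bash
python3 -c "
from h import *
for n,e,z in(('w10',[(307,160),(291,460)],.1235),('w16',[(290,150),(327,445)],.118)):
  P=onplane('wrist',np.array(e)/3.3+160,z);d=P[1]-P[0];print(n,np.degrees(np.arctan2(d[1],d[0])),np.linalg.norm(d))
"
```

```text
w10 -155.4252165531368 0.04516910376332705
w16 -145.99194936050532 0.04630450506183332
```

The ray estimate puts the bar at 34.5° after the drop and at 34° (mod 180°) now, so it has made one full turn to within a degree. Now gripping firmly.

```bash
python3 -m crank '[[0,0,0,0,0,0,0.85],[0,0,0,0,0,0,0.9],[0,0,0,0,0,0,1.0],[0,0,0,0,0,0,1.0],[0,0,0,0,0,0,1.0]]' 50
python3 -m crank '[[0,0,0,0,0,0,1.0],[0,0,0,0,0,0,1.0],[0,0,0,0,0,0,1.0],[0,0,0,0,0,0,1.0],[0,0,0,0,0,0,1.0]]' 50
python3 look.py w17
python3 -c "
from h import *
save('s17.png',r.read_camera('scene'));save('t17.png',r.read_camera('top'))
a=cv2.imread('pics/s17.png')[155:310,115:305]
cv2.imwrite('pics/s17z.png',cv2.resize(cv2.convertScaleAbs(a,alpha=1.4,beta=20),None,fx=4,fy=3.8,interpolation=cv2.INTER_CUBIC))"
```

```text
clock: 18.65
tool_pos: [0.6293, -0.1978, 0.1022]
eef_rot: [[0.886, 0.464, 0.009], [0.464, -0.886, -0.003], [0.007, 0.007, -1.0]]
ft_force: [-1.3, 2.1, 0.7]
opening: 0.147
clock: 19.07
tool_pos: [0.6294, -0.1978, 0.1022]
eef_rot: [[0.886, 0.465, 0.009], [0.465, -0.886, -0.003], [0.007, 0.007, -1.0]]
ft_force: [-1.7, 1.9, -0.3]
opening: 0.147
t 19.0667 pos [ 0.6294 -0.1978  0.1022] yang -62.32 q6 2.354 F [-1.7  1.9 -0.3] open 0.147
shift [-0.0012 -0.0015 -0.0078] turn [ 0.0074 -0.0068  0.    ]
```

View pics/w17z.png

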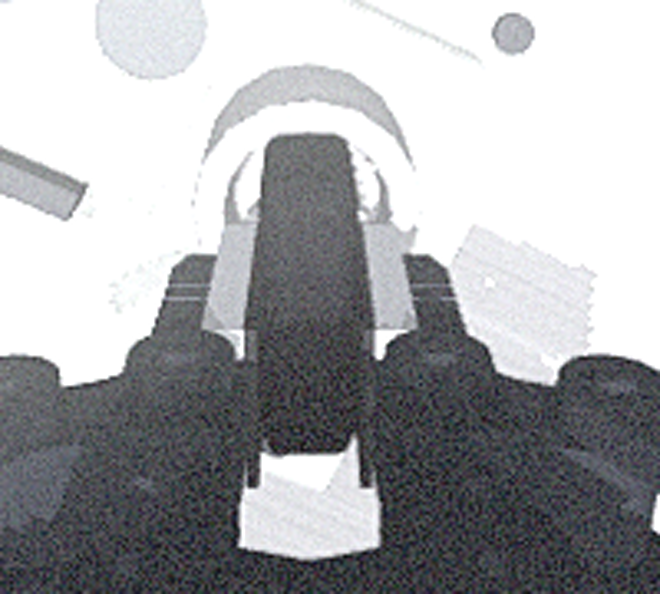

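View pics/s17z.png

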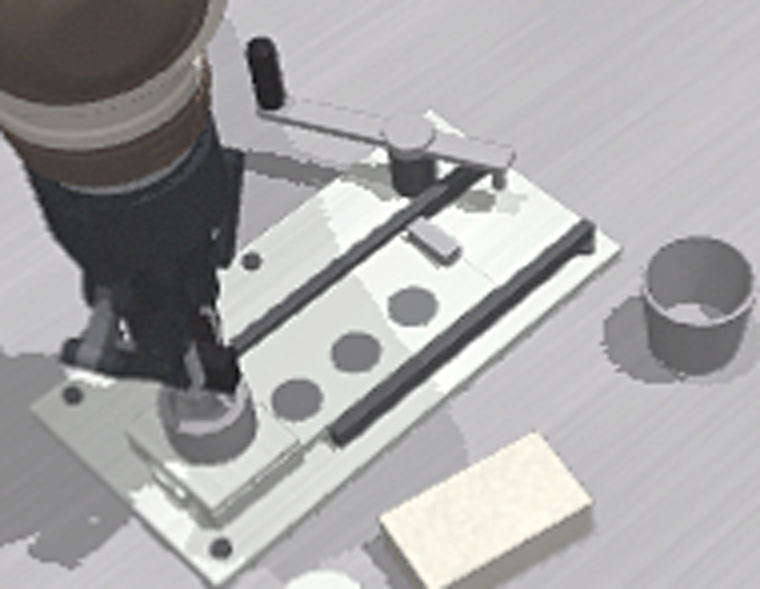

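The bar is now squared between the pads, which are closed on it at opening 0.147 with nothing moving. The lever is home, and the carrier, beaker and carton are where they were. Handing in.

```bash
python3 -c "
from rig import r
print(r.sign_off())"
```

```text
the job is handed in; nothing more can be done
None
```

The job is done and handed in at about 19 s of the 72 s. No verdict came back, so the figures below are my own measurements.

- **Lever and carrier:** I pushed the lever to its stop and felt about 48 N there. The carrier had moved about 40 mm by then in the top view. I followed the lever back home, and the last scene picture shows it home with the carrier still advanced.
- **Screw drop:** I turned the bar head backward in a loose guide by about 2 rad until it dropped. The wrist view showed it 6–7 mm lower.
- **Forward turn:** I turned it forward with one regrip. The bar came to 360° by the camera, then about 6° more when the grip squared it. By my estimate it sank about 7 mm, where about 8 mm was expected.
- **Finish:** It ended gripped with the force set to 50 N and the fingers stopped on the bar at opening 0.147. The tool reading did not change between the last two calls.

- **Slips:** My first closing on the bar was too low and touched the collar with about 7 N. I opened, rose and closed again. During the last forward turns the tool stayed about 6 mm higher than I asked, with about 5 N pushing it up. I did not find the cause, but the force was gone after the final grip.
- **Not checked directly:** I read the screw's height only from the pictures. The carton and beaker look unmoved in the last scene picture. I did not check the jar and spanner again at the end, but the fingers never came near them.

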